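# Gauge a housing's bore depth and record the verdict

### The job

Take the steel depth rod with the red band and black grip from the tool stand, lower it gently, grip up, into the bore of the housing on the blue nest until it rests on the bottom, and let go; do not drop it in. Then read how much of it is left showing: if the red band has gone down out of sight into the bore, the bore is deep enough, so press the green button; if the red band still shows above the mouth, the bore is too shallow, so press the red button. Press only the right button, and only after the rod is in, and leave the rod standing in the bore.

Things in the scene. Friction and masses are not known exactly. Their poses are not given: they have to be found in the camera images.
- rod_center (a point): The depth rod: loose, round, 145 mm long, 0.14 kg, upright in a hole of the tool stand. Steel shaft 14 mm thick, lower 105 mm, tapered foot, red band 58 to 72 mm above the foot; black grip 22 mm thick, the top 40 mm. This point is on its axis half-way up, 72.5 mm above the foot, 52.5 mm below the middle of the grip; z runs from foot to grip. Its pose in the bore: it may lean up to 9 degrees.
- bore_mouth (a point): Centre of the mouth of the bore to gauge, level with its rim, 112 mm above the bench; z up. Flared orange mouth 60 mm across outside, 50 inside, narrowing over 17 mm to a straight 20 mm blind bore. Measured from the rim it is either 90 mm deep (deep enough: 55 mm of the rod shows, its centre 17 mm below the rim) or 55 mm deep (too shallow: 90 mm shows, its centre 17 mm above the rim).
- stand: Fixed grey tool stand, 70 x 250 mm, 50 mm high; origin at the centre of its underside, y along its length. Three round holes, 40 mm deep, 90 mm apart along y, hold three upright tools in any order: the depth rod and two of the same shape that are not wanted (brass shaft, green grip; white shaft, yellow grip).
- nest: Fixed BLUE square plate, 110 x 110 x 12 mm, origin at the centre of its underside. On it is fixed the housing to gauge: an upright aluminium tube 44 mm thick on a square foot, 100 mm tall with its orange mouth. An identical-looking housing on a WHITE square plate is a bystander.
- green_top (a point): Centre of the top face of the green push button (cap 36 mm diameter) in its round grey housing fixed on the bench; verdict 'deep enough'. It is pressed straight down.
- green (a joint): Travel of the green button: 0 up, 0.006 m fully down; springs back; fully down takes 5 N. It counts as pressed beyond 4 mm.
- red_top (a point): Centre of the top face of the red push button, of the same make, 36 mm diameter; verdict 'too shallow'. It is pressed straight down.
- red (a joint): Travel of the red button: 0 up, 0.006 m fully down; springs back; fully down takes 5 N. It counts as pressed beyond 4 mm.
There are look-alikes about, which are no part of the job. What is shaped like the part that bears green_top but pink or yellow is not meant.

How it is judged:
On the way, in this order (a step that is already met when the one before it is completed fails the run):
1. the rod stands on the bottom of the bore on the blue nest, let go (((horizontal distance between rod_center and bore_mouth below 0.02 m and angle between rod_center's own z axis and vertical below 0.25 rad and z of rod_center in the frame of bore_mouth between -0.03 and -0.005 m) or (horizontal distance between rod_center and bore_mouth below 0.02 m and angle between rod_center's own z axis and vertical below 0.25 rad and z of rod_center in the frame of bore_mouth between 0.005 and 0.03 m)) and contact force between rod and the fingers below 0.1 N), for 0.3 s.
2. the button that matches the reading is pressed ((((horizontal distance between rod_center and bore_mouth below 0.02 m and angle between rod_center's own z axis and vertical below 0.25 rad and z of rod_center in the frame of bore_mouth between -0.03 and -0.005 m) and value of joint green above 0.004 m) or ((horizontal distance between rod_center and bore_mouth below 0.02 m and angle between rod_center's own z axis and vertical below 0.25 rad and z of rod_center in the frame of bore_mouth between 0.005 and 0.03 m) and value of joint red above 0.004 m))), for 0.02 s.
At the end, for the whole second after the job is handed in: The rod was let go standing on the bottom of the bore on the blue nest (within 20 mm of its axis, 14 deg of upright, centre 5-30 mm below the rim if deep, above if shallow) and still stands there; then the matching button was pressed over 4 mm; both buttons are up (((horizontal distance between rod_center and bore_mouth below 0.02 m and angle between rod_center's own z axis and vertical below 0.25 rad and z of rod_center in the frame of bore_mouth between -0.03 and -0.005 m) or (horizontal distance between rod_center and bore_mouth below 0.02 m and angle between rod_center's own z axis and vertical below 0.25 rad and z of rod_center in the frame of bore_mouth between 0.005 and 0.03 m)) and distance between rod_center and bore_mouth below 0.035 m and value of joint each of green, red below 0.002 m); the robot touches nothing.
It fails at once if the green button pressed (over 3 mm) when the rod is not standing in a deep-enough bore (value of joint green above 0.003 m and not (horizontal distance between rod_center and bore_mouth below 0.02 m and angle between rod_center's own z axis and vertical below 0.25 rad and z of rod_center in the frame of bore_mouth between -0.03 and -0.005 m)).
It fails at once if the red button pressed (over 3 mm) when the rod is not standing in a too-shallow bore (value of joint red above 0.003 m and not (horizontal distance between rod_center and bore_mouth below 0.02 m and angle between rod_center's own z axis and vertical below 0.25 rad and z of rod_center in the frame of bore_mouth between 0.005 and 0.03 m)).
It fails at once if the rod dropped into the bore (falling faster than 0.5 m/s inside it) (horizontal distance between rod_center and bore_mouth below 0.03 m and z of rod_center in the frame of bore_mouth below 0.06 m and linear speed of rod above 0.5 m/s).
It also fails if it takes over 58 s, if anything falls off the work surface, if the arm or the gripper's body presses on something with over 40 N, if the wrist force passes 120 N, or if a joint passes its speed limit or range.

### The arm

A 6-joint arm with a two-finger parallel gripper is mounted at the origin on the work surface. World frame = base frame: x ahead of the robot, y to its left, z up, the work surface at z = 0. Lengths are in m, angles in rad, forces in N, time in s.
With the tool pointing down it reaches from about 0.35 to 0.85 m from the base axis. Payload 8.1 kg.
Tool frame: the origin (TCP) lies midway between the tips of the shut fingers; the grasp point (between the pads) lies 19 mm behind it (robot.grip_point_offset is the distance from the TCP to the grasp point, in m); z points along the fingers, y is the line along which they close (so a half turn about z gives the same grasp; the last joint's range is limited). The gripper opens to 93 mm and grips with 3 to 60 N. Pads are 15 mm wide; open, the fingers measure 128 mm over their backs; the gripper's body (75 mm by 188 mm) begins 65 mm behind the grasp point.
Start: joints at [-1.36, 0.13, 1.488, -0, 1.523, -0.085], TCP at [0.175, -0.574, 0.219] pointing down, gripper open.
Joint ranges: [-2.96, 2.96], [-0.89, 2.26], [0.02, 2.5], [-1.34, 4.48], [0, 2.73], [-2.66, 2.66]. Speed limits (rad/s): [2.39, 2.39, 2.79, 3.14, 3.14, 3.14].

### API

Orientations are given as a rotation vector (axis times angle).
In Python, from plant import robot, read_camera, job gives the robot as it stands.
- The arm moves only by the shell command python3 -m inch 'ROWS' [FORCE]. ROWS is JSON, one flat list of numbers, 5 for each row, row after row: the shift along the world's x, y, z in mm, then the turn about the world's z in degrees, then the opening in per cent of the stroke, from 0 (shut) to 100 (fully open). In form: [dx, dy, dz, yaw, hand, dx, dy, dz, yaw, hand, ...]. A call has 1 to 10 rows; each row is the pose to reach, as a shift and turn from the pose commanded when the call began; what a row does not reach only later rows make up. A row lasts 1/12 s, in which the tool goes at most 41.7 mm and 7.16 degrees, less where a joint would pass 70% of its speed; a pose out of reach is approached as far as the arm can. A call with a gripper value outside its range is refused whole. The fingers move at their own pace and stop on an object; FORCE is the grip in N (left out, the last holds). Time passes only in rows, so rows that repeat a pose let the fingers close. It gives the time, the measured TCP pose, the force, the opening and the grip force at its end, in the units of the state.
- robot.read_state(): the state, without advancing time (a new reading comes with each control period).
- read_camera(name): name is "scene" or "top"; returns a dict with "image" (420x560x3 uint8, blue, green, red), "K" (3x3 intrinsics, pixels), "D" ([k1, k2, p1, p2, k3] as OpenCV has them; the pictures are not rectified), "extrinsics" (4x4, takes a point from world to camera coordinates). Camera axes: x right, y down, z forward; pixel columns grow to the right and rows downward; lengths in m; the calibration is good to about 2 mm. A picture is of the moment at which its call begins. There is no depth.
- job.close_job(): hands the job in; it is judged then, once.
The state is a dict: "t": time; "q": joint angles; "dq": joint speeds; "joint_torque": joint torques, N m; "tool_pos": TCP position; "orientation": TCP orientation; "force": force on the tool from outside, world axes, zero at the start; "wrist_torque": the same for the moment, N m; "opening": finger opening in m; "gripper_force": force on a finger pad.
Only numpy, scipy, OpenCV 4.12 (cv2) and the standard library are available. Lean on these libraries where they do the work, as an engineer would, in place of code of your own. Each camera call takes 0.05 s, during which the arm holds its last target. There are 200 camera calls.

## Working session

There is one attempt and no reset: what is moved stays moved. The work goes in short steps, Python scripts to look and compute and a shell command to move; the robot and the scene stay as the last step left them, time stands still between calls to the robot, and variables do not carry over. Pictures are saved under pics/ and viewed, at most 10 in all, crops included, and the job is handed in when it is done.

```bash
mkdir -p pics; ls; cat > h.py <<'E'
import numpy as np,cv2
from plant import robot,read_camera,job
def snap(n,f):
    c=read_camera(n); cv2.imwrite('pics/'+f,c['image']); np.savez('pics/'+n,**{k:np.array(c[k]) for k in('image','K','D','extrinsics')}); return c
def pix2w(n,uv,z):
    c=np.load('pics/'+n+'.npz'); uv=np.array(uv,float).reshape(-1,1,2)
    p=cv2.undistortPoints(uv,c['K'],c['D'])[:,0]; E=c['extrinsics']; R,t=E[:3,:3],E[:3,3]
    o=-R.T@t; d=np.c_[p,np.ones(len(p))]@R; z=np.broadcast_to(z,len(p))
    return o+d*((z-o[2])/d[:,2])[:,None]
def w2pix(n,P):
    c=np.load('pics/'+n+'.npz'); E=c['extrinsics']
    return cv2.projectPoints(np.array(P,float).reshape(-1,3),cv2.Rodrigues(E[:3,:3])[0],E[:3,3],c['K'],c['D'])[0][:,0]
E
python3 - <<'E'
from h import *
snap('scene','s1.png');snap('top','t1.png')
print(robot.read_state())
for n in('scene','top'):
    c=np.load('pics/'+n+'.npz');E=c['extrinsics'];print(n,-E[:3,:3].T@E[:3,3],E[2,:3])
E
```

```text
pics
{'t': 0.1, 'q': array([-1.36040899e+00,  1.31098309e-01,  1.48916195e+00,  1.49709557e-05,
        1.52299165e+00, -8.54086840e-02]), 'dq': array([-4.08378756e-04, -1.87948265e-05, -3.09570870e-03, -1.57596868e-04,
        1.15396561e-03,  7.76991880e-04]), 'joint_torque': array([ 1.17675743e-03, -5.61340034e+01, -4.93095803e+01,  7.70591106e-02,
        2.91394506e-02, -3.22341850e-05]), 'tool_pos': array([ 0.17481614, -0.57343686,  0.21768941]), 'orientation': array([-3.10565722e+00, -4.62697960e-01,  1.39247334e-04]), 'force': array([ 0.37909488, -0.51665862, -0.6808658 ]), 'wrist_torque': array([ 0.0099879 , -0.03541906, -0.01041059]), 'gripper_force': 0.0, 'opening': 0.09298089180184983}
scene [ 1.13980285 -0.10552608  0.6791515 ] [-0.73368569  0.13671116 -0.66559399]
top [0.29752015 0.02076174 1.09503366] [ 0.18209013  0.00812416 -0.98324828]
```

View pics/s1.png

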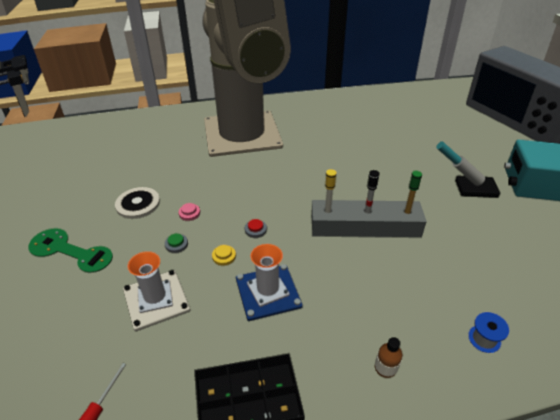

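View pics/t1.png

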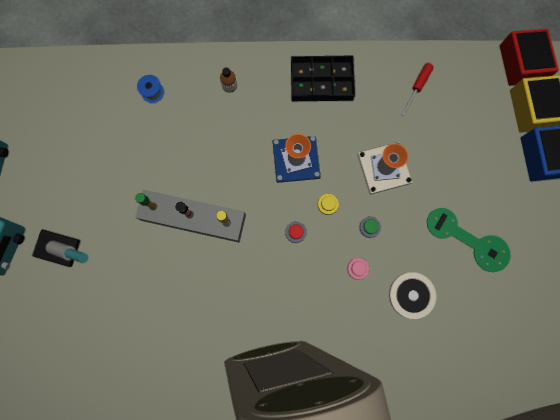

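The scene view (s1) shows the black-grip rod with the red band in the middle hole of the stand, at about (373,180). The blue nest's orange mouth is at (266,257), the red button at (255,227) and the green one at (176,241). In the top view (t1) the rod grip is at (182,208), the blue nest mouth at (298,146), red at (296,231) and green at (370,227).

```bash
cat >> h.py <<'E'
def blob(n,uv,hr,smin,vmin,r=22,vmax=255,smax=255):
    im=np.load('pics/'+n+'.npz')['image']; h=cv2.cvtColor(im,cv2.COLOR_BGR2HSV).astype(int)
    H=(h[...,0]-hr[0])%180<=(hr[1]-hr[0])%180 if hr else np.ones(h.shape[:2],bool)
    m=(H&(h[...,1]>=smin)&(h[...,1]<=smax)&(h[...,2]>=vmin)&(h[...,2]<=vmax)).astype(np.uint8)
    k=np.zeros_like(m); x,y=uv; k[max(0,y-r):y+r,max(0,x-r):x+r]=1; m*=k
    N,L,S,C=cv2.connectedComponentsWithStats(m); i=1+np.argmax(S[1:,4])
    c=max(cv2.findContours((L==i).astype(np.uint8),0,cv2.CHAIN_APPROX_NONE)[0],key=len)
    e=cv2.fitEllipse(c); return np.array(e[0]),e[1],S[i]
E
python3 - <<'E'
from h import *
np.set_printoptions(precision=4,suppress=True)
for n,P in {'top':dict(mouth=(298,146,.112,(2,14)),red=(296,231,.025,(172,6)),green=(370,227,.025,(45,85))),
 'scene':dict(mouth=(266,257,.112,(2,14)),red=(255,227,.025,(172,6)),green=(176,241,.025,(45,85)))}.items():
    for k,(x,y,z,hr) in P.items():
        c,a,S=blob(n,(x,y),hr,120,70); print(n,k,c,a,S,pix2w(n,[c],z)[0], pix2w(n,[c+[0,a[1]/2],c-[0,a[1]/2]],z)[:,:2].ravel())
for n,p in(('top',(182,207)),('scene',(373,180))):
    c,a,S=blob(n,p,None,0,0,14,45); print(n,'grip',c,a,S)
    print(pix2w(n,[c]*3,[.115,.135,.155]))
T=cv2.imread('pics/t1.png')[120:250,120:410];S=cv2.imread('pics/s1.png')[150:310,120:440]
a=cv2.resize(T,(800,int(130*800/290)),interpolation=2)
cv2.imwrite('pics/c1.png',a); cv2.imwrite('pics/c2.png',cv2.resize(S,(800,400),interpolation=2))
E
```

```text
top mouth [297.7328 145.5609] (23.940073013305664, 24.730613708496094) [285 134  26  25 414] [ 0.6196 -0.03    0.112 ] [ 0.5905 -0.0294  0.6492 -0.0306]
top red [295.5696 231.2546] (13.522241592407227, 14.118226051330566) [289 224  15  15 169] [ 0.4349 -0.0252  0.025 ] [ 0.418  -0.0249  0.4519 -0.0255]
top green [370.6555 226.034 ] (12.935821533203125, 13.452460289001465) [364 219  14  15 154] [ 0.4456 -0.2051  0.025 ] [ 0.4294 -0.2043  0.4618 -0.2058]
scene mouth [266.2053 255.086 ] (22.61334800720215, 32.04489517211914) [250 244  33  23 502] [ 0.6194 -0.0299  0.112 ] [ 0.6568 -0.0365  0.5791 -0.0227]
scene red [255.     224.7194] (12.039240837097168, 14.64311695098877) [248 219  15  13 157] [ 0.443  -0.0268  0.025 ] [ 0.4664 -0.0304  0.4187 -0.023 ]
scene green [174.8354 238.9435] (9.891164779663086, 14.610889434814453) [168 234  15  11 131] [ 0.4521 -0.206   0.025 ] [ 0.4747 -0.2064  0.4287 -0.2056]
top grip [181.446  207.4261] (8.872023582458496, 13.027904510498047) [176 202  12  12 101]
[[0.4789 0.2303 0.115 ]
 [0.4752 0.226  0.135 ]
 [0.4715 0.2217 0.155 ]]
scene grip [372.7643 180.1276] (8.659605026245117, 21.26353645324707) [368 171  11  20 157]
[[0.4507 0.2373 0.115 ]
 [0.4751 0.2251 0.135 ]
 [0.4995 0.213  0.155 ]]
```

View pics/c1.png

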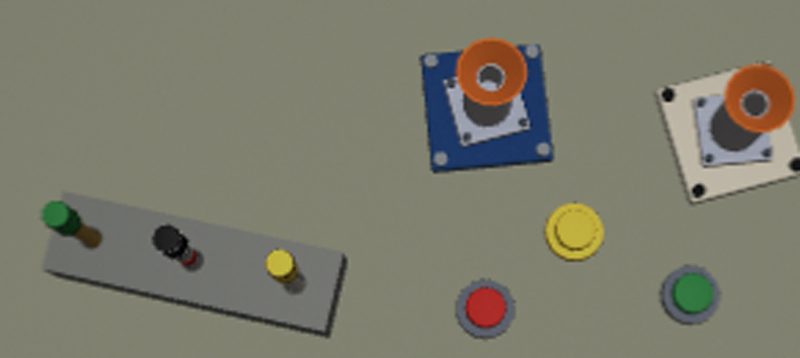

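View pics/c2.png

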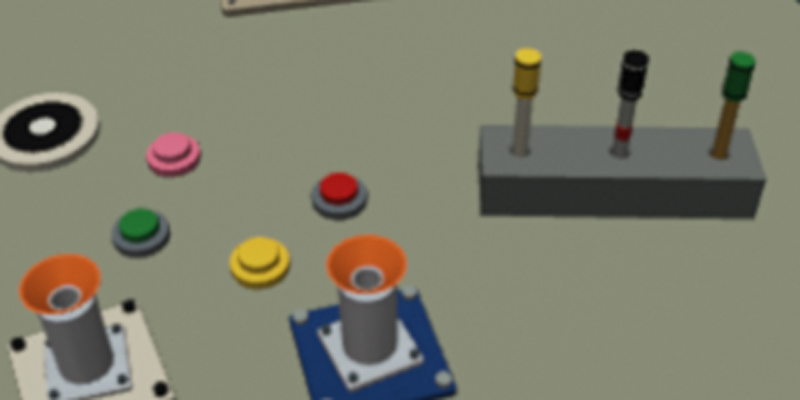

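```bash
python3 -m inch '[275,374,40,60,60,275,374,40,60,60,275,374,40,60,60,275,374,40,60,60,275,374,40,60,60,275,374,40,60,60,275,374,40,60,60,275,374,40,60,60,275,374,40,60,60,275,374,40,60,60]' 15
python3 - <<'E'
from h import *
from scipy.optimize import least_squares
np.set_printoptions(precision=4,suppress=True)
for nm,a,b in(('red',(295.57,231.25),(255,224.72)),('green',(370.66,226.03),(174.84,238.94)),('mouth',(297.73,145.56),(266.2,255.09))):
    r=least_squares(lambda P:np.r_[w2pix('top',P)[0]-a,w2pix('scene',P)[0]-b],[.45,-.1,.03]);print(nm,r.x,r.fun)
print('stand',pix2w('top',[[137,218],[240,241],[245,213],[143,191]],.05))
E
```

```text
t: 0.93
tool_pos: [0.4214, -0.2375, 0.2544]
orientation: [-2.456, -1.959, 0.0]
force: [0.6, 0.3, 0.1]
opening: 0.0559
gripper_force: 0.0
red [ 0.4358 -0.0258  0.0182] [ 0.0889  0.0107  0.0848 -0.0024]
green [ 0.4464 -0.2066  0.0195] [0.1407 0.0002 0.1293 0.0058]
mouth [ 0.6196 -0.0299  0.1122] [-0.0137 -0.0018 -0.011   0.0004]
stand [[0.4666 0.3491 0.05  ]
 [0.4102 0.1053 0.05  ]
 [0.476  0.0938 0.05  ]
 [0.5317 0.3377 0.05  ]]
```

```bash
python3 -m inch '[53,463,0,0,60,53,463,0,0,60,53,463,0,0,60,53,463,0,0,60,53,463,0,0,60,53,463,0,0,60,53,463,0,0,60,53,463,0,0,60,53,463,0,0,60,53,463,0,0,60]'
python3 -m inch '[0,0,0,0,60,0,0,0,0,60]'
```

```text
t: 1.77
tool_pos: [0.4678, 0.1766, 0.2542]
orientation: [2.459, 1.955, -0.0]
force: [0.4, -0.4, -0.5]
opening: 0.0555
gripper_force: 0.0
t: 1.93
tool_pos: [0.4675, 0.1765, 0.2536]
orientation: [-2.455, -1.96, 0.002]
force: [0.1, -0.6, 0.9]
opening: 0.0556
gripper_force: 0.0
```

Now over the rod, then straight down to TCP z 0.116 (offset by the remaining (+7.5,+49)).

```bash
python3 -m inch '[7,49,0,0,60,7,49,0,0,60,7,49,0,0,60,7,49,-35,0,60,7,49,-70,0,60,7,49,-105,0,60,7,49,-137,0,60,7,49,-137,0,60,7,49,-137,0,60]'
python3 - <<'E'
from h import *
snap('scene','s2.png');snap('top','t2.png')
a=cv2.imread('pics/s2.png')[120:260,280:460];b=cv2.imread('pics/t2.png')[140:280,110:290]
cv2.imwrite('pics/c3.png',np.hstack([cv2.resize(i,(400,311),interpolation=2) for i in(a,b)]))
E
```

```text
t: 2.68
tool_pos: [0.4738, 0.2213, 0.1161]
orientation: [-2.46, -1.952, 0.007]
force: [0.3, -0.1, 0.6]
opening: 0.056
gripper_force: 0.0
```

View pics/c3.png

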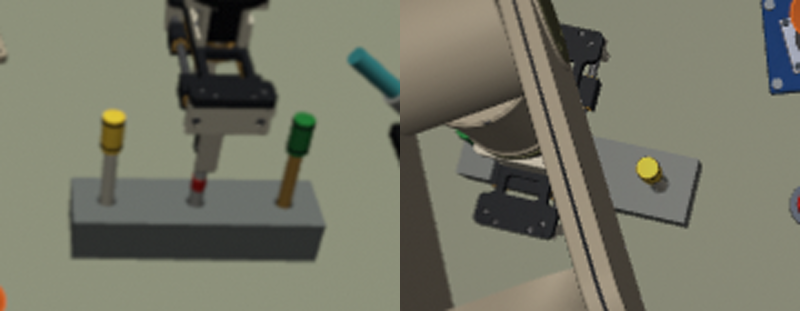

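The crop shows the fingers straddling the black-grip rod, with the red band just below the finger at crop pixel (198,184) and the neighbouring tools clear. I'll nudge y and close the fingers.

```bash
python3 -m inch '[1,4,0,0,60,1,4,0,0,60,1,4,0,0,15,1,4,0,0,10,1,4,0,0,5,1,4,0,0,0,1,4,0,0,0,1,4,0,0,0,1,4,0,0,0,1,4,0,0,0]' 25
python3 -m inch '[0,0,0,0,0,0,0,0,0,0,0,0,15,0,0,0,0,30,0,0,0,0,45,0,0,0,0,70,0,0,0,0,100,0,0,0,0,130,0,0,0,0,130,0,0,0,0,130,0,0]'
```

```text
t: 3.62
tool_pos: [0.476, 0.2275, 0.1174]
orientation: [-2.459, -1.954, 0.001]
force: [-2.1, 0.7, 2.0]
opening: 0.0214
gripper_force: 25.0
t: 4.45
tool_pos: [0.4776, 0.2278, 0.2494]
orientation: [2.458, 1.953, 0.006]
force: [-0.6, -0.3, -1.8]
opening: 0.0217
gripper_force: 24.9
```

```bash
python3 -m inch '[10,-15,25,0,0,142,-258,25,0,0,142,-258,25,0,0,142,-258,25,0,0,142,-258,25,0,0,142,-258,25,0,0,142,-258,25,0,0,142,-258,25,0,0,142,-258,25,0,0,142,-258,25,0,0]'
python3 -m inch '[0,0,0,0,0,0,0,0,0,0,0,0,0,0,0]'
python3 - <<'E'
from h import *
np.set_printoptions(precision=4,suppress=True)
p=robot.read_state()['tool_pos'];print(p)
snap('scene','s3.png');snap('top','t3.png')
q=w2pix('scene',[p+[0,0,-.107],p+[0,0,-.042]]);print(q)
a=cv2.imread('pics/s3.png');cv2.imwrite('pics/c4.png',np.hstack([cv2.resize(i[120:300,180:360],(400,400),interpolation=2) for i in(a,cv2.imread('pics/t3.png')[60:240,200:380][:180,:180] if 0 else np.pad(cv2.imread('pics/t3.png')[60:240,200:380],((120,0),(180,0),(0,0))))]))
E
```

```text
t: 5.28
tool_pos: [0.6176, -0.0321, 0.2692]
orientation: [-2.46, -1.949, 0.005]
force: [-0.1, 0.3, -2.3]
opening: 0.0217
gripper_force: 25.0
t: 5.53
tool_pos: [0.6178, -0.0292, 0.2721]
orientation: [-2.458, -1.956, 0.0]
force: [0.3, -0.4, -1.7]
opening: 0.0217
gripper_force: 25.0
[ 0.6178 -0.0292  0.2721]
[[265.5263 233.4488]
 [264.3384 204.845 ]]
```

View pics/c4.png

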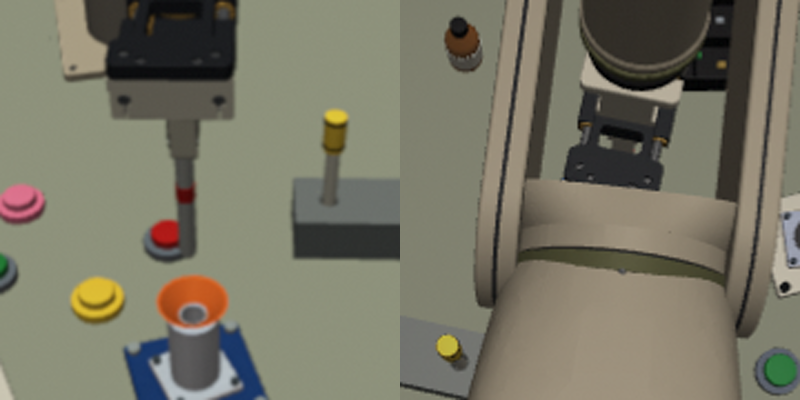

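The crop shows the rod hanging upright from the gripper, band visible at (185,195) and foot at (188,253). That projects within 1 px of the predicted foot, right above the orange mouth at (192,300). Next I'll lower it in stages.

```bash
python3 -m inch '[2,-1,-15,0,0,2,-1,-35,0,0,2,-1,-50,0,0,2,-1,-60,0,0,2,-1,-68,0,0,2,-1,-74,0,0,2,-1,-80,0,0,2,-1,-80,0,0]'
python3 -m inch '[0,0,-4,0,0,0,0,-8,0,0,0,0,-12,0,0,0,0,-15,0,0,0,0,-15,0,0,0,0,-15,0,0]'
```

```text
t: 6.3
tool_pos: [0.6199, -0.031, 0.1916]
orientation: [-2.458, -1.954, 0.0]
force: [0.5, 1.1, -3.5]
opening: 0.0216
gripper_force: 25.0
t: 6.8
tool_pos: [0.62, -0.0314, 0.1767]
orientation: [-2.459, -1.954, 0.001]
force: [-1.4, 3.5, -3.9]
opening: 0.0214
gripper_force: 25.0
```

```bash
python3 -m inch '[0,1,0,0,0,0,1,-3,0,0,0,1,-6,0,0,0,1,-9,0,0,0,1,-12,0,0,0,1,-12,0,0]'
python3 -m inch '[0,0,-2,0,0,0,0,-4,0,0,0,0,-4,0,0]'
```

```text
t: 7.3
tool_pos: [0.6201, -0.0307, 0.1646]
orientation: [-2.459, -1.954, 0.001]
force: [-0.8, 1.4, -2.5]
opening: 0.0218
gripper_force: 25.0
t: 7.55
tool_pos: [0.6211, -0.0307, 0.1643]
orientation: [2.458, 1.953, 0.003]
force: [-5.6, 2.9, 13.2]
opening: 0.0218
gripper_force: 25.1
```

```bash
python3 -m inch '[0,0,3,0,0,0,0,3,0,0,0,0,3,0,25,0,0,3,0,30,0,0,3,0,40,0,0,3,0,60,0,0,3,0,60,0,0,3,0,60]'
python3 -m inch '[0,0,15,0,60,0,0,40,0,60,0,0,75,0,60,0,0,110,0,60,0,0,110,0,60,0,-40,110,0,60,0,-120,110,0,60,0,-120,110,0,60,0,-120,110,0,60,0,-120,110,0,60]'
python3 - <<'E'
from h import *
np.set_printoptions(precision=4,suppress=True)
snap('scene','s4.png');snap('top','t4.png')
print(w2pix('scene',[[.6196,-.03,.057+.145],[.6196,-.03,.057+.065],[.6196,-.03,.112]]))
a=cv2.imread('pics/s4.png')[150:310,180:340];cv2.imwrite('pics/c5.png',cv2.resize(a,(560,560),interpolation=2))
E
```

```text
t: 8.22
tool_pos: [0.6203, -0.0306, 0.1643]
orientation: [2.459, 1.954, -0.0]
force: [0.0, 0.4, -0.0]
opening: 0.0503
gripper_force: 0.0
t: 9.05
tool_pos: [0.6199, -0.1528, 0.274]
orientation: [-2.463, -1.95, 0.0]
force: [0.1, 0.8, 0.6]
opening: 0.0556
gripper_force: 0.0
[[264.5946 218.3993]
 [265.9922 251.3809]
 [266.1539 255.177 ]]
```

View pics/c5.png

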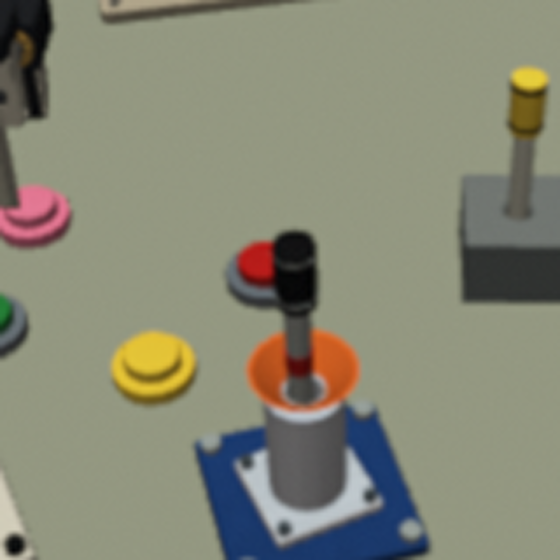

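The crop shows the rod standing grip up in the blue nest's bore. The red band is at (300,365), above the dark bore opening, and the grip top at (294,240) agrees with the predicted shallow pose (239). It also bottomed out at foot z ≈ 0.057, so the bore is too shallow and the red button is the right one.

```bash
python3 -m inch '[-185,127,-20,0,0,-185,127,-20,0,0,-185,127,-20,0,0,-185,127,-20,0,0,-185,127,-20,0,0,-185,127,-20,0,0,-185,127,-20,0,0,-185,127,-20,0,0,-185,127,-20,0,0,-185,127,-20,0,0]'
python3 -m inch '[0,0,-40,0,0,0,0,-80,0,0,0,0,-120,0,0,0,0,-160,0,0,0,0,-190,0,0,0,0,-205,0,0,0,0,-205,0,0]'
```

```text
t: 9.98
tool_pos: [0.436, -0.0236, 0.2547]
orientation: [2.459, 1.955, 0.001]
force: [0.4, -0.9, 0.3]
opening: 0.0002
gripper_force: 0.0
t: 10.57
tool_pos: [0.432, -0.0234, 0.0448]
orientation: [-2.455, -1.95, 0.009]
force: [0.3, -0.3, -1.2]
opening: 0.0007
gripper_force: 0.0
```

```bash
python3 -m inch '[2,-2,-6,0,0,2,-2,-12,0,0,2,-2,-18,0,0,2,-2,-22,0,0,2,-2,-22,0,0]'
```

```text
t: 10.98
tool_pos: [0.4372, -0.0256, 0.0272]
orientation: [-2.459, -1.954, 0.0]
force: [1.3, -0.1, 0.0]
opening: 0.0004
gripper_force: 0.0
```

```bash
python3 -m inch '[0,0,-2,0,0,0,0,-4,0,0,0,0,-6,0,0,0,0,-6,0,0,0,0,-6,0,0]'
```

```text
t: 11.4
tool_pos: [0.4376, -0.0256, 0.0217]
orientation: [2.459, 1.954, 0.001]
force: [0.5, -0.2, 1.8]
opening: 0.0007
gripper_force: 0.8
```

```bash
python3 -m inch '[0,0,-2,0,0,0,0,-4,0,0,0,0,-6,0,0,0,0,-6,0,0,0,0,-6,0,0]'
```

```text
t: 11.82
tool_pos: [0.4377, -0.0256, 0.0162]
orientation: [2.459, 1.954, 0.001]
force: [-3.5, 0.7, 12.0]
opening: 0.0004
gripper_force: 5.6
```

12 N is well over the 5 N that full travel takes, so the button is fully down. Now I'll retreat and check.

```bash
python3 -m inch '[0,0,20,0,0,0,0,60,0,0,0,0,100,0,0,0,0,140,0,0,0,0,180,0,0,0,-40,220,0,0,0,-80,220,0,0,0,-120,220,0,0,0,-120,220,0,0,0,-120,220,0,0]'
python3 -m inch '[0,0,0,0,0,0,0,0,0,0,0,0,0,0,0]'
python3 - <<'E'
from h import *
snap('scene','s5.png')
a=cv2.imread('pics/s5.png')[150:310,180:340];cv2.imwrite('pics/c6.png',cv2.resize(a,(560,560),interpolation=2))
E
```

```text
t: 12.65
tool_pos: [0.4368, -0.1478, 0.235]
orientation: [-2.463, -1.949, 0.001]
force: [-0.5, -0.3, 0.4]
opening: 0.0004
gripper_force: 0.0
t: 12.9
tool_pos: [0.4371, -0.1441, 0.2347]
orientation: [-2.457, -1.956, 0.0]
force: [0.2, -0.1, 0.4]
opening: 0.0001
gripper_force: 0.0
```

View pics/c6.png

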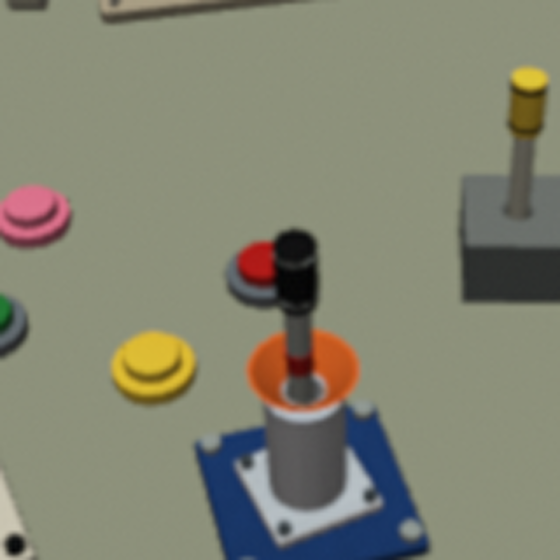

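The rod still stands in the bore with the band showing at (300,365), the red button at (262,262) is up again, and the arm is clear.

```bash
python3 -c "
from plant import job
print(job.close_job())"
```

```text
the job is handed in; nothing more can be done
None
```

The rod is standing on the bottom of the blue nest's bore with its red band still showing, so the bore is too shallow; I pressed only the red button and handed the job in, but it returned no verdict.

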